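# Clip the yerba tin onto the rack eye

### The job

Pick up the aluminium tin by the black tab on its snap hook and clip the hook onto the front bar of the steel eye: press the sprung gate in against the bar, then lower so the bar slips into the top of the hook and the gate snaps shut below it. Tug it down steadily with about 11 newtons for a second to prove it is home, then let go so the tin hangs freely. Keep it upright, never load the eye with more than 15 newtons, and leave the other things where they are.

Things in the scene. Friction and masses are not known exactly. Their poses are not given: they have to be found in the camera images.
- tin: Closed aluminium tin, 54 mm across, 60 mm high, about 0.17 kg, with a rigid red snap hook upright on its lid (192 mm overall). Origin at the centre of its underside, z up. The hook lies in the x-z plane, 10 mm thick along y, gate on the +x side; inner face of its spine at x = -16 mm. Home, the bar lies under the shallow V inside the hook's top, at x = -10 to 10 mm, z = 130 to 134 mm.
- tin_tab (a point): Centre of the black grip tab on top of the hook: 26 mm along the tin's x, 12 mm along its y (pinch here), 44 mm high; 170 mm above the tin's underside. Axes as the tin's.
- tin_crook (a point): Point inside the top of the hook, 134 mm above the tin's underside on its centre line; the bar's centre lies within about 11 mm of it when home. Axes as the tin's.
- tin_nose (a point): Rounded lower end of the hook's red nose, x = 18 mm, z = 120 mm from the tin's underside; the nose spans x = 14 to 22 mm. The bar's centre must be under z = 115 mm to enter below it, and at x under 10 mm to pass up behind it. With the gate on its stop the bar stands at x = 15 mm if at z = 95 mm, 10 mm if at 106, 7 mm if at 112: press on while lowering.
- gate (a joint): Sprung steel gate: 0 = shut, grows to its inward stop at 0.42 rad. 5 mm thick; hinged at x = 19 mm, z = 70 mm in the tin's frame, its tip at z = 118 mm, outer face at x = 21.5 mm when shut. Springs shut by itself; pressing it in to the stop takes 4 N at the tip, 7 N 24 mm above the hinge; then the stop is rigid. On its stop it leaves room for the 8 mm bar between its tip and the nose.
- eye_stand: Green powder-coated stand, fixed: foot 140 x 100 x 8 mm, a post 87 to 107 mm behind the bar, and on it a level rectangular eye of 8 mm steel rod, side rods 68 mm apart, 73 mm deep, in a slotted bracket; all below 195 mm. Origin on the table below the nominal middle of the front bar; +x points from the bar to the post (press the hook this way), y along the bar.
- eye_mark (a point): Nominal middle of the eye's 8 mm front bar, 175 mm above the table; axes as the stand's. The slotted bracket is clamped differently each time: the real bar is rigid but sits up to 10 mm higher or lower and up to 8 mm nearer or farther (along the stand's x) than this point, which is not measured: feel for it.
- jar: Cork-topped glass jar, 68 mm across, about 115 mm high; origin at its underside. Leave alone.
- gourd: Brown silicone gourd, 80 mm across, in its clamp cradle; origin at its underside. Leave alone.
- bombilla: Flat steel bombilla, 190 mm long, lying on the table. Leave alone.
- scoop: Black plastic scoop, 150 mm long, lying on the table. Leave alone.
- mug: Blue mug, 76 mm across, 85 mm high; origin at its underside. Leave alone.
- biscuits: Cardboard box with a yellow band, 70 x 130 x 50 mm. Leave alone.
There are look-alikes about, which are no part of the job. There is more than one size of the tin; the job needs the larger. What is shaped like the eye_stand but red is not meant.

How it is judged:
On the way, in this order (a step that is already met when the one before it is completed fails the run):
1. the tin is lifted clear of the table (height (world z) of tin above 0.02 m), for 0.2 s.
2. the eye's bar presses the gate inward (value of joint gate above 0.25 rad and contact force between tin and eye_stand above 1 N), for 0.05 s.
3. with the bar home in the hook and the gate shut, the tin is tugged down with more than 8 N (distance between tin_crook and eye_mark below 0.04 m and z of eye_mark in the frame of tin above 0.118 m and x of eye_mark in the frame of tin between -0.024 and 0.02 m and value of joint gate below 0.06 rad and contact force between tin and eye_stand above 8 N), for 0.4 s.
At the end, for the whole second after the job is handed in: The tin hangs on the eye and off the table: eye_mark over 118 mm above the tin's underside and between spine and nose (allowing for the bracket), within 40 mm of the crook; the eye carries the tin, the gate is shut (0.06 rad), the tin within 0.3 rad of upright and at most swaying (0.25 m/s) (distance between tin_crook and eye_mark below 0.04 m and z of eye_mark in the frame of tin above 0.118 m and x of eye_mark in the frame of tin between -0.024 and 0.02 m and value of joint gate below 0.06 rad and contact force between tin and eye_stand above 0.5 N and height (world z) of tin above 0.02 m and angle between tin's own z axis and vertical below 0.3 rad and linear speed of tin below 0.25 m/s); the robot touches nothing.
It fails at once if the eye is loaded by the tin and its hook with more than 15 N (contact force between tin and eye_stand above 15 N).
It fails at once if the tin is tipped more than 0.5 rad (angle between tin's own z axis and vertical above 0.5 rad).
It fails at once if a bystander is moved more than 30 mm (distance of any of jar, gourd, bombilla, scoop, mug, biscuits from where it was at the start of the episode above 0.03 m).
It also fails if it takes over 72 s, if anything falls off the work surface, if the arm or the gripper's body presses on something with over 40 N, if the wrist force passes 120 N, or if a joint passes its speed limit or range.

### The arm

A 6-joint arm with a two-finger parallel gripper is mounted at the origin on the work surface. World frame = base frame: x ahead of the robot, y to its left, z up, the work surface at z = 0. Lengths are in m, angles in rad, forces in N, time in s.
With the tool pointing down it reaches from about 0.425 to 0.95 m from the base axis. Payload 3.5 kg.
Tool frame: the origin (TCP) lies midway between the tips of the shut fingers; the grasp point (between the pads) lies 19 mm behind it; z points along the fingers, y is the line along which they close (so a half turn about z gives the same grasp; the last joint's range is limited). The gripper opens to 85 mm and grips with 20 to 120 N. Pads are 22 mm wide; open, the fingers measure 114 mm over their backs; the gripper's body (76 mm by 85 mm) begins 54 mm behind the grasp point. The pads swing forward as they close: fully open they stand 13 mm farther back than shut.
Start: joints at [-1.302, 0.286, 1.577, -0, 1.279, -0.15], TCP at [0.275, -0.617, 0.231] pointing down, gripper open.
Joint ranges: [-2.77, 2.77], [-0.9, 2.22], [0.21, 2.48], [-1.53, 4.67], [0.24, 2.81], [-2.84, 2.84]. Speed limits (rad/s): [2.79, 2.79, 3.14, 3.14, 3.14, 3.14].

### API

Orientations are given as a unit quaternion [x, y, z, w].
In Python, from plant import ctrl, cams, order gives the robot as it stands.
- The arm moves only by the tool move_arm, never from a script. Its argument "plan" is one flat list of numbers, 7 for each row, row after row: the shift along the world's x, y, z in mm, then the turn, a rotation vector about the world's x, y, z in degrees, then the finger opening in mm, from 0 to 85.4. A call has 1 to 12 rows; each row shifts and turns the commanded pose from where the row before left it; what a row does not reach is not made up. A row lasts 1/10 s, in which the tool goes at most 50 mm and 8.59 degrees, less where a joint would pass 70% of its speed; a pose out of reach is approached as far as the arm can. A call is refused whole if a number of a shift passes 50 or a number of a turn 8.59, either way. A call with a gripper value outside its range is refused whole. The fingers move at their own pace and stop on an object; "newtons" is the grip in N (left out, the last holds). Time passes only in rows, so rows that do not move let the fingers close. It gives the time, the measured TCP pose, the force, the opening and the grip force at its end, in the units of the state.
- ctrl.get_state(): the state, without advancing time (a new reading comes with each control period).
- cams.read_camera(name): name is "scene" or "side" or "wrist"; returns a dict with "color" (384x512x3 uint8, red, green, blue), "fov_y" (degrees; the focal length in pixels is half the picture's height over the tangent of half this angle, whatever the lens; pixels are square), "cx", "cy" (the principal point, pixels), "origin" and "orientation" of the camera in the world; the wrist camera has in their place "T_tool_cam" (4x4, takes a point from camera to tool coordinates, whose origin is the TCP and whose axes are the flange's). Camera axes: x right, y up, looking along -z (the intrinsics and any distortion apply to the point x, -y, -z); pixel columns grow to the right and rows downward; lengths in m; the calibration is good to about 2 mm. A picture is of the moment at which its call begins: read the wrist's pose just before it. There is no depth.
- order.sign_off(): hands the job in; it is judged then, once.
The state is a dict: "time": time; "qpos": joint angles; "dq": joint speeds; "joint_efforts": joint torques, N m; "eef_pos": TCP position; "tcp_rot": TCP orientation; "contact_force": force on the tool from outside, world axes, zero at the start; "wrist_torque": the same for the moment, N m; "opening": opening from 0.0 (shut) to 1.0 (fully open); "finger_force": force on a finger pad.
Only numpy, scipy, OpenCV 4.12 (cv2) and the standard library are available. Lean on these libraries where they do the work, as an engineer would, in place of code of your own. Each camera call takes 0.05 s, during which the arm holds its last target. There are 200 camera calls.

## Working session

There is one attempt and no reset: what is moved stays moved. The work goes in short steps, Python scripts to look and compute and a tool call to move; the robot and the scene stay as the last step left them, time stands still between calls to the robot, and variables do not carry over. Pictures are saved under pics/ and viewed, at most 12 in all, crops included, and the job is handed in when it is done.

Besides the shell and the picture viewer there is one more tool, called after "Emit:" as name(argument=value, ...), one argument or row to a line, values as JSON. move_arm: Moves the arm, as the interface text tells. Its arguments: {"type":"object","properties":{"plan":{"type":"array","items":{"type":"number"}},"newtons":{"type":"number"}},"required":["plan"]}

```bash
mkdir -p pics; ls; cat > h.py <<'E'
import numpy as np, cv2
from scipy.spatial.transform import Rotation as R
from plant import ctrl, cams, order
def cam(n):
    s=ctrl.get_state(); c=cams.read_camera(n)
    if 'T_tool_cam' in c:
        T=np.eye(4);T[:3,:3]=R.from_quat(s['tcp_rot']).as_matrix();T[:3,3]=s['eef_pos'];T=T@np.array(c['T_tool_cam'])
        c['o'],c['R']=T[:3,3],T[:3,:3]
    else:
        c['o']=np.array(c['origin']);q=np.array(c['orientation'])
        c['R']=R.from_quat(q).as_matrix() if q.size==4 else q
    c['f']=c['color'].shape[0]/2/np.tan(np.radians(c['fov_y'])/2)
    return c
def ray(c,u,v):
    d=c['R']@np.array([(u-c['cx'])/c['f'],-(v-c['cy'])/c['f'],-1]);return c['o'],d/np.linalg.norm(d)
def onz(c,u,v,z):
    o,d=ray(c,u,v);return o+d*(z-o[2])/d[2]
def tri(c1,p1,c2,p2):
    o1,d1=ray(c1,*p1);o2,d2=ray(c2,*p2)
    A=np.stack([d1,-d2],1);t=np.linalg.lstsq(A,o2-o1,rcond=None)[0]
    a,b=o1+t[0]*d1,o2+t[1]*d2;return (a+b)/2,np.linalg.norm(a-b)
def proj(c,p):
    q=c['R'].T@(np.array(p)-c['o']);return c['cx']+c['f']*q[0]/-q[2],c['cy']-c['f']*q[1]/-q[2]
def save(n,im): cv2.imwrite('pics/'+n,cv2.cvtColor(im,cv2.COLOR_RGB2BGR))
E
python3 - <<'E'
from h import *
a=[cam(n) for n in('scene','side')]
for c in a: print({k:v for k,v in c.items() if k!='color'})
save('a.png',cv2.resize(a[0]['color'],(800,600)));save('b.png',cv2.resize(a[1]['color'],(800,600)))
print(ctrl.get_state())
E
```

```text
pics
{'fov_y': 42.11054723729731, 'cx': 254.12397874472651, 'cy': 188.71505110733185, 'origin': array([ 1.69406974, -0.85929792,  1.33639243]), 'orientation': array([0.37750524, 0.19134232, 0.40525908, 0.81033511]), 'o': array([ 1.69406974, -0.85929792,  1.33639243]), 'R': array([[ 0.59830638, -0.51232587,  0.61607765],
       [ 0.80125678,  0.38650975, -0.45672506],
       [-0.00412795,  0.76689792,  0.64175583]]), 'f': np.float64(498.738473349939)}
{'fov_y': 47.0559465276491, 'cx': 255.43196638401088, 'cy': 188.6055437517068, 'origin': array([0.22367121, 0.77989604, 1.16880637]), 'orientation': array([-0.05831406,  0.32487687,  0.92825652, -0.17144774]), 'o': array([0.22367121, 0.77989604, 1.16880637]), 'R': array([[-0.93441029,  0.28040518, -0.21965963],
       [-0.35618474, -0.73012139,  0.58314251],
       [ 0.00313799,  0.62313377,  0.78210898]]), 'f': np.float64(440.9808779058907)}
{'time': 0.1, 'qpos': array([-1.30198444e+00,  2.87112141e-01,  1.57803534e+00, -5.92242267e-06,
        1.27861996e+00, -1.49988149e-01]), 'dq': array([ 0.00043556, -0.00249488, -0.00373729, -0.00037785,  0.00143828,
       -0.00055692]), 'joint_efforts': array([ 5.73504931e-04, -4.07296157e+01, -2.93698239e+01, -1.25597239e-04,
        3.39532060e-03,  6.76549419e-06]), 'eef_pos': array([ 0.27437025, -0.6160646 ,  0.23005956]), 'tcp_rot': array([ 9.78155055e-01,  2.07873774e-01, -6.73960203e-05, -1.08530929e-03]), 'contact_force': array([-0.56446051,  0.03806704,  0.70718438]), 'wrist_torque': array([ 0.01305732,  0.01252818, -0.03617904]), 'finger_force': 0.0, 'opening': 1.003467900850632}
```

View pics/a.png

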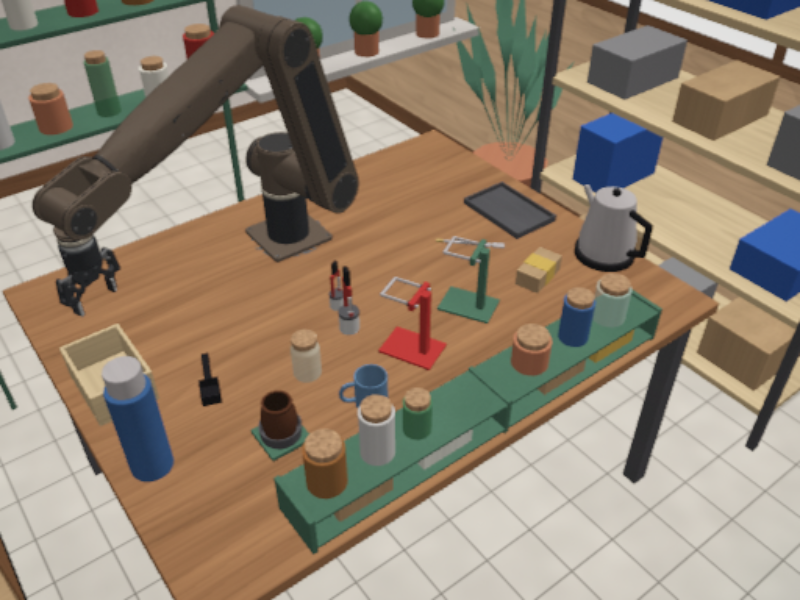

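View pics/b.png

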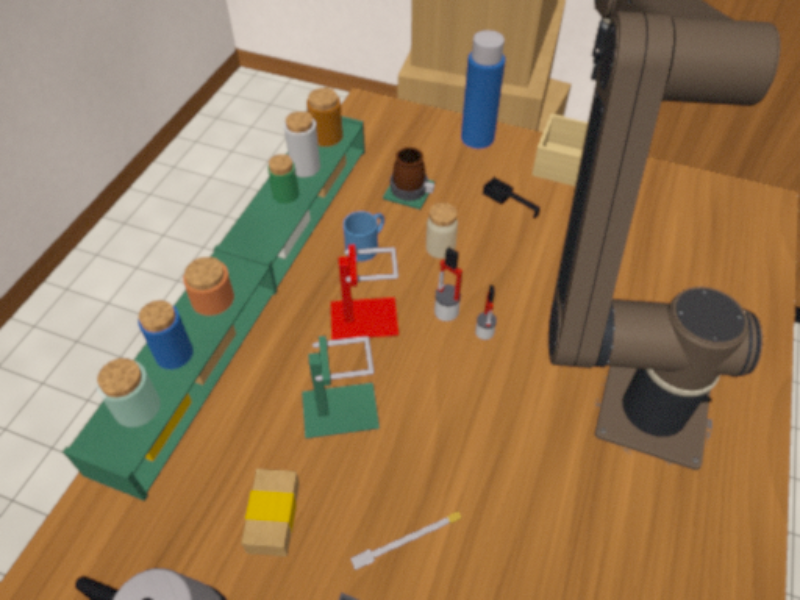

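Scene (800 px picture): tins at (348,318) and (335,296), stands green (470,300) and red (415,345). Side: larger-looking tin at (447,300), smaller at (486,325), green stand (340,405), red stand (365,315). I choose the tin at scene (348,318) / side (447,300), plus the green stand, and check both in a close crop.

```bash
python3 - <<'E'
from h import *
a=cam('scene')['color'];b=cam('side')['color']
c1=cv2.resize(a[160:224,200:250],None,fx=6,fy=6,interpolation=cv2.INTER_CUBIC) #300x384
c2=cv2.resize(b[152:222,270:330],None,fx=6,fy=6,interpolation=cv2.INTER_CUBIC) #360x420
d1=cv2.resize(a[145:210,275:325],None,fx=3,fy=3,interpolation=cv2.INTER_CUBIC)
m=np.zeros((420,660,3),np.uint8);m[:384,:300]=c1;m[:,300:]=c2
save('c.png',m)
E
```

```text
(no output)
```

View pics/c.png

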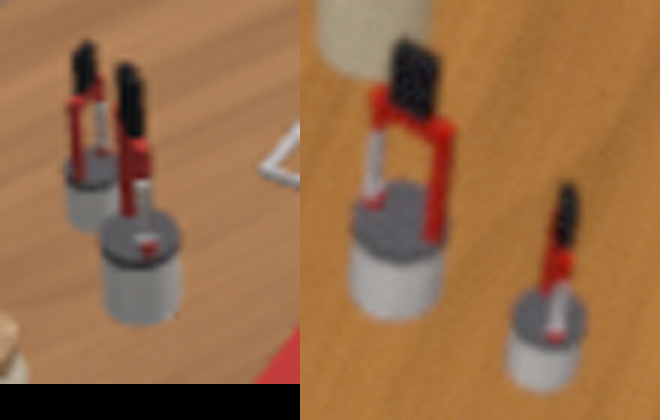

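Crop: the chosen tin (larger, wide black tab) has its tab at side crop (415,78). Its grey gate is on the left, pointing toward the stand side, and its red spine is on the right. The other tin is visibly smaller.

```bash
python3 - <<'E'
from h import *
a=cam('scene');b=cam('side')
np.set_printoptions(precision=4,suppress=True)
print('tab',tri(a,(221.7,176.7),b,(289.2,165)),'lid',onz(a,223.5,199.2,.06),onz(b,287,187.8,.06),tri(a,(223.5,199.2),b,(287,187.8)))
print('gatehinge',tri(a,(224.7,201.3),b,(282.5,185.8)),'spine b',onz(b,292,191.2,.06))
for c,n in((a,'scene'),(b,'side')):
    hsv=cv2.cvtColor(c['color'],cv2.COLOR_RGB2HSV)
    m=cv2.inRange(hsv,(65,80,30),(95,255,255))
    if n=='scene': m[:, :270]=0; m[:, 325:]=0; m[215:]=0;m[:145]=0
    else: m[:, :185]=0;m[:,250:]=0;m[285:]=0;m[:210]=0
    ys,xs=np.nonzero(m)
    P=np.array([onz(c,x,y,.008)[:2] for x,y in zip(xs,ys)])
    cs=max(cv2.findContours(m,0,2)[0],key=cv2.contourArea)
    ap=cv2.approxPolyDP(cs,2,True)[:,0]
    print(n,len(xs));
    for p in ap: print(p,onz(c,*p,.008)[:2])
cr=cv2.resize(a['color'][140:210,270:330],None,fx=6,fy=6,interpolation=cv2.INTER_CUBIC)
cb=cv2.resize(b['color'][208:285,185:245],None,fx=6,fy=6,interpolation=cv2.INTER_CUBIC)
m=np.zeros((462,720,3),np.uint8);m[:420,:360]=cr;m[:,360:]=cb;save('d.png',m)
E
```

```text
tab (array([ 0.4426, -0.085 ,  0.17  ]), np.float64(0.0039025420395697686)) lid [ 0.4479 -0.0841  0.06  ] [ 0.4414 -0.0864  0.06  ] (array([ 0.4436, -0.0846,  0.0588]), np.float64(0.006112195656569036))
gatehinge (array([ 0.4588, -0.0878,  0.0596]), np.float64(0.003519212393144037)) spine b [ 0.422  -0.0789  0.06  ]
scene 619
[309 154] [0.3723 0.4307]
[301 166] [0.4183 0.3431]
[302 169] [0.4372 0.3325]
[304 164] [0.4152 0.3632]
[308 166] [0.4368 0.3676]
[306 187] [0.54   0.2652]
[288 185] [0.4848 0.2138]
[281 197] [0.5268 0.142 ]
[308 205] [0.6295 0.1972]
[313 202] [0.628  0.2252]
[317 192] [0.5915 0.28  ]
[309 189] [0.5573 0.2666]
[312 160] [0.4144 0.4111]
[309 159] [0.4007 0.4054]
side 1496
[205 216] [0.6606 0.0773]
[206 224] [0.6446 0.1041]
[198 228] [0.6617 0.1269]
[200 240] [0.6369 0.1646]
[205 238] [0.6256 0.1525]
[207 243] [0.6123 0.1667]
[201 244] [0.6279 0.1765]
[202 248] [0.6191 0.1882]
[194 252] [0.6356 0.2095]
[196 278] [0.5925 0.2854]
[240 273] [0.4795 0.225 ]
[237 246] [0.5225 0.1436]
[209 250] [0.5963 0.1869]
[206 248] [0.6077 0.1838]
[210 244] [0.6022 0.1666]
[208 219] [0.6468 0.0844]
```

View pics/d.png

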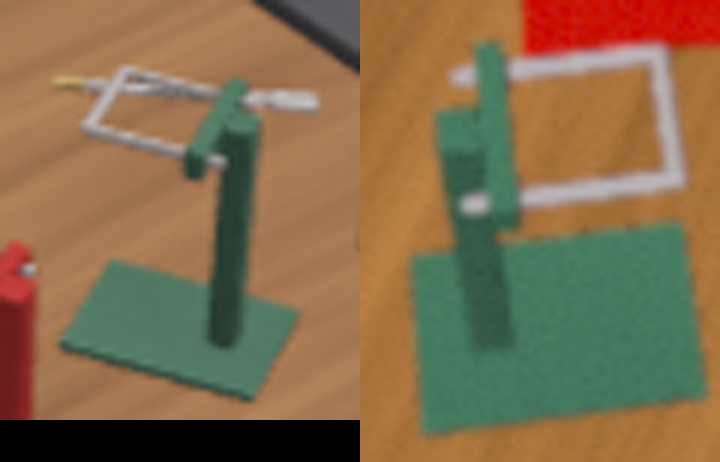

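```bash
python3 - <<'E'
from h import *
np.set_printoptions(precision=4,suppress=True)
a=cam('scene');b=cam('side')
S=lambda p:(p[0]/6+270,p[1]/6+140); D=lambda p:((p[0]-360)/6+185,p[1]/6+208)
print('bar',tri(a,S((87,128)),b,D((660,47))),tri(a,S((127,70)),b,D((682,185))))
F=[]
for s,d in(((62,343),(683,225)),((110,262),(706,395)),((300,313),(425,435)),((252,390),(412,255))):
    t=(onz(a,*S(s),.008)+onz(b,*D(d),.008))/2; print(onz(a,*S(s),.008),onz(b,*D(d),.008),tri(a,S(s),b,D(d)));F.append(t)
F=np.array(F);print('cen',F.mean(0),'x',(F[2]+F[3]-F[0]-F[1])/2,'y',(F[1]+F[2]-F[0]-F[3])/2)
# tin: axis directions
x=(F[2]+F[3]-F[0]-F[1])/2;y=(F[1]+F[2]-F[0]-F[3])/2
print(np.degrees(np.arctan2(x[1],x[0])),np.degrees(np.arctan2(-y[0],y[1])))
E
```

```text
bar (array([0.5211, 0.154 , 0.1809]), np.float64(0.005084090884510343)) (array([0.4848, 0.2176, 0.1786]), np.float64(0.005983077289582168))
[0.5259 0.1391 0.008 ] [0.5179 0.14   0.008 ] (array([0.5206, 0.1402, 0.0047]), np.float64(0.005425839044155275))
[0.4789 0.2205 0.008 ] [0.4713 0.2247 0.008 ] (array([0.4733, 0.2235, 0.0033]), np.float64(0.0029793072989796098))
[0.5997 0.2892 0.008 ] [0.5895 0.2928 0.008 ] (array([0.5931, 0.2923, 0.0025]), np.float64(0.005255964195854488))
[0.6391 0.2099 0.008 ] [0.6389 0.2051 0.008 ] (array([0.6394, 0.2073, 0.01  ]), np.float64(0.0033623484468823647))
cen [0.5576 0.2152 0.008 ] x [0.1183 0.0682 0.    ] y [-0.0456  0.0833  0.    ]
29.949344397134837 28.723856175020142
```

Emit:
move_arm(
  plan=[10, 30, 30, 0, 0, -3, 85, 14, 44, 30, 0, 0, -3, 85, 14, 44, 20, 0, 0, -3, 85, 14, 44, 20, 0, 0, -3, 85, 14, 44, 10, 0, 0, -3, 60, 14, 44, 0, 0, 0, -3, 40, 14, 44, 0, 0, 0, -3, 40, 14, 44, 0, 0, 0, -3, 40, 14, 44, 0, 0, 0, -3, 40, 14, 44, 0, 0, 0, -3, 40, 14, 44, 0, 0, 0, -3, 40, 14, 44, 0, 0, 0, -3, 40],
  newtons=60,
)

```text
time: 1.6
eef_pos: [0.4372, -0.1054, 0.3387]
tcp_rot: [0.994, -0.106, 0.001, 0.0]
contact_force: [0.1, -0.3, 0.4]
opening: 0.469
finger_force: 0.0
```

Emit:
move_arm(
  plan=[0, 0, 0, 0, 0, 0, 40, 0, 0, 0, 0, 0, 0, 40, 0, 0, 0, 0, 0, 0, 40],
)

```text
time: 1.9
eef_pos: [0.4369, -0.1081, 0.3383]
tcp_rot: [0.994, -0.105, -0.0, 0.0]
contact_force: [0.0, -0.6, 0.1]
opening: 0.467
finger_force: 0.0
```

```bash
python3 - <<'E'
from h import *
np.set_printoptions(precision=4,suppress=True)
w=cam('wrist');print(w['T_tool_cam'],w['f'],w['o'],w['cx'],w['cy'],{k:v for k,v in w.items() if 'dist' in k or 'lens' in k})
s=ctrl.get_state();print(s['eef_pos'],R.from_quat(s['tcp_rot']).as_matrix(),s['qpos'],s['contact_force'])
save('e.png',w['color']);print(proj(w,(.4435,-.085,.192)),proj(w,(.4435,-.085,.06)))
E
```

```text
[[-0.0001  0.9499  0.3126  0.0808]
 [ 1.      0.      0.0003 -0.0009]
 [ 0.0003  0.3126 -0.9499 -0.1433]
 [ 0.      0.      0.      1.    ]] 343.7255986023231 [ 0.5161 -0.124   0.4817] 252.75890924069074 190.10552885006084 {}
[ 0.4368 -0.1084  0.3383] [[ 0.9778 -0.2096 -0.0002]
 [-0.2096 -0.9778 -0.0003]
 [-0.0002  0.0004 -1.    ]] [-0.4692 -0.2957  1.9645 -0.0004  1.4729  1.3128] [ 0.4995 -0.7979  0.0531]
(np.float64(226.33142057683915), np.float64(172.4380056719472)) (np.float64(234.097541083906), np.float64(144.2940303482586))
```

View pics/e.png

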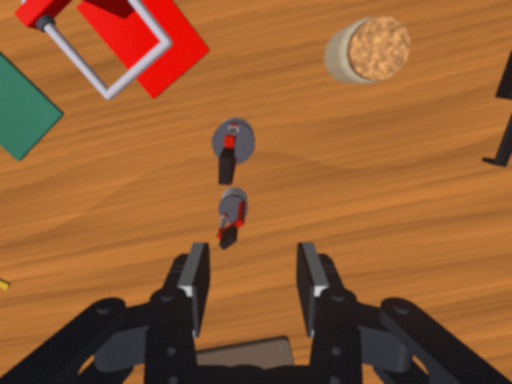

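Wrist picture: the large tin has its lid at (234,141) and tab at (227,166). The small tin sits below it at (232,207), in line with the fingers' width rather than the closing line. The jar is at (370,50).

```bash
python3 - <<'E'
from h import *
np.set_printoptions(precision=4,suppress=True)
w=cam('wrist');im=w['color'];hsv=cv2.cvtColor(im,cv2.COLOR_RGB2HSV)
cr=np.zeros(im.shape[:2],np.uint8);cr[110:192,200:265]=255
lid=((hsv[...,1]<70)&(hsv[...,2]>60)&(cr>0)).astype(np.uint8)
blk=((im.max(2)<50)&(cr>0)).astype(np.uint8)
h=cv2.convexHull(np.argwhere(lid)[:,::-1].astype(np.int32));e=cv2.fitEllipse(h);print('lid',e,onz(w,*e[0],.06))
pb=np.argwhere(blk)[:,::-1];print('tab',len(pb),cv2.minAreaRect(pb.astype(np.float32)),pb.min(0),pb.max(0))
for y in range(pb[:,1].min(),pb[:,1].max()+1,3):
    r=pb[pb[:,1]==y,0];print(y,r.min(),r.max(),end='; ')
for p in((.4435,-.085),(.447,-.085)):
  for yaw in(-10,-14):
    c,s=np.cos(np.radians(yaw)),np.sin(np.radians(yaw));print(p,yaw)
    for z in(.148,.192):print([tuple(np.round(proj(w,(p[0]+c*a-s*b,p[1]+s*a+c*b,z)),1)) for a,b in((-.013,-.006),(-.013,.006),(.013,.006),(.013,-.006))])
E
```

```text
lid ((233.12139892578125, 155.1346893310547), (44.04496383666992, 77.09545135498047), 1.7949165105819702) [ 0.4304 -0.081   0.06  ]
tab 346 ((226.5, 165.5), (33.0, 13.0), 90.0) [220 149] [233 182]
149 224 232; 152 222 233; 155 221 233; 158 221 232; 161 225 232; 164 222 232; 167 223 232; 170 221 231; 173 221 231; 176 221 230; 179 220 230; 182 226 228; (0.4435, -0.085) -10
[(np.float64(235.9), np.float64(173.2)), (np.float64(224.0), np.float64(173.6)), (np.float64(222.3), np.float64(148.1)), (np.float64(234.6), np.float64(147.6))]
[(np.float64(233.6), np.float64(186.4)), (np.float64(220.1), np.float64(186.9)), (np.float64(218.1), np.float64(158.1)), (np.float64(232.0), np.float64(157.6))]
(0.4435, -0.085) -14
[(np.float64(235.0), np.float64(173.6)), (np.float64(223.1), np.float64(173.2)), (np.float64(223.3), np.float64(147.7)), (np.float64(235.5), np.float64(148.1))]
[(np.float64(232.6), np.float64(186.9)), (np.float64(219.0), np.float64(186.4)), (np.float64(219.1), np.float64(157.7)), (np.float64(233.0), np.float64(158.1))]
(0.447, -0.085) -10
[(np.float64(235.1), np.float64(169.9)), (np.float64(223.2), np.float64(170.3)), (np.float64(221.5), np.float64(144.6)), (np.float64(233.7), np.float64(144.2))]
[(np.float64(232.7), np.float64(182.7)), (np.float64(219.1), np.float64(183.2)), (np.float64(217.1), np.float64(154.2)), (np.float64(231.1), np.float64(153.7))]
(0.447, -0.085) -14
[(np.float64(234.2), np.float64(170.3)), (np.float64(222.3), np.float64(169.9)), (np.float64(222.4), np.float64(144.2)), (np.float64(234.7), np.float64(144.6))]
[(np.float64(231.7), np.float64(183.2)), (np.float64(218.1), np.float64(182.7)), (np.float64(218.1), np.float64(153.7)), (np.float64(232.1), np.float64(154.2))]
```

Emit:
move_arm(
  plan=[5, 12, -20, 0, 0, 0, 40, 5, 11, -25, 0, 0, 0, 40, 0, 0, -25, 0, 0, 0, 40, 0, 0, -25, 0, 0, 0, 40, 0, 0, -20, 0, 0, 0, 40, 0, 0, 0, 0, 0, 0, 40, 0, 0, 0, 0, 0, 0, 40],
)

```text
time: 2.7
eef_pos: [0.447, -0.0852, 0.2236]
tcp_rot: [0.994, -0.105, -0.0, -0.0]
contact_force: [-0.8, 0.2, 1.0]
opening: 0.468
finger_force: 0.0
```

```bash
python3 - <<'E'
from h import *
np.set_printoptions(precision=4,suppress=True)
w=cam('wrist');s=ctrl.get_state();print(s['eef_pos'],R.from_quat(s['tcp_rot']).as_rotvec(),s['contact_force'])
save('f.png',cv2.resize(w['color'][90:330,130:400],None,fx=2,fy=2))
for z in(.192,):
  for p in((.447,-.0855),):
    c,sn=np.cos(np.radians(-12)),np.sin(np.radians(-12))
    print([tuple(np.round(proj(w,(p[0]+c*a-sn*b,p[1]+sn*a+c*b,z)),1)) for a,b in((-.013,-.006),(-.013,.006),(.013,.006),(.013,-.006))])
E
```

```text
[ 0.4476 -0.0853  0.2245] [ 3.1235 -0.3308  0.0026] [0.0949 0.3483 1.1165]
[(np.float64(265.5), np.float64(250.5)), (np.float64(244.4), np.float64(250.5)), (np.float64(243.9), np.float64(207.8)), (np.float64(265.9), np.float64(207.8))]
```

View pics/f.png

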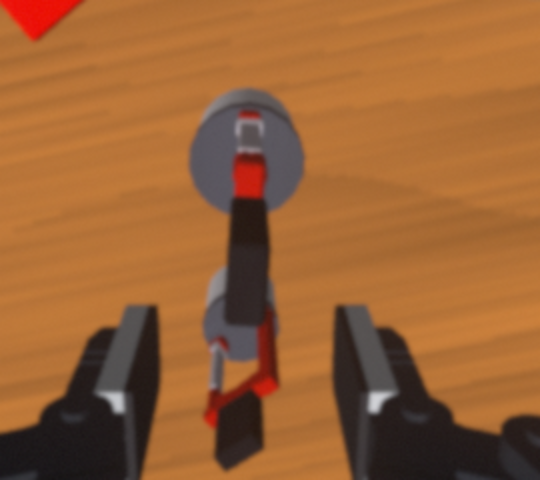

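The tab's top face is at crop (232–268, 246) to (225–265, 323), between the fingers and about 3.5° off. I correct for that and descend.

Emit:
move_arm(
  plan=[-1, 1, -10, 0, 0, -3.5, 40, 0, 0, -20, 0, 0, 0, 40, 0, 0, -20, 0, 0, 0, 40, 0, 0, -15, 0, 0, 0, 40, 0, 0, -6, 0, 0, 0, 40, 0, 0, 0, 0, 0, 0, 30, 0, 0, 0, 0, 0, 0, 20, 0, 0, 0, 0, 0, 0, 10, 0, 0, 0, 0, 0, 0, 5, 0, 0, 0, 0, 0, 0, 5, 0, 0, 0, 0, 0, 0, 5],
  newtons=60,
)

```text
time: 3.85
eef_pos: [0.4471, -0.0839, 0.1538]
tcp_rot: [0.991, -0.135, 0.001, 0.001]
contact_force: [0.1, -1.0, 5.7]
opening: 0.129
finger_force: 59.4
```

Emit:
move_arm(
  plan=[0, 0, 5, 0, 0, 0, 5, 0, 0, 10, 0, 0, 0, 5, 0, 0, 15, 0, 0, 0, 5, 0, 0, 15, 0, 0, 0, 5, 0, 0, 15, 0, 0, 0, 5, 0, 0, 0, 0, 0, 0, 5, 0, 0, 0, 0, 0, 0, 5],
  newtons=90,
)

```text
time: 4.55
eef_pos: [0.4457, -0.083, 0.2119]
tcp_rot: [0.991, -0.135, -0.0, -0.0]
contact_force: [-0.1, 0.9, -2.4]
opening: 0.132
finger_force: 87.6
```

```bash
python3 - <<'E'
from h import *
np.set_printoptions(precision=4,suppress=True)
s=ctrl.get_state();print(s['eef_pos'],s['contact_force'],s['opening'],s['finger_force'])
a=cam('scene');b=cam('side')
k=.64
print('red eye',[onz(b,x*k,y*k,.178) for x,y in((397,250),(398,277),(345,250))],onz(a,381*k,293*k,.178),onz(a,400*k,279*k,.178))
E
```

```text
[ 0.4457 -0.083   0.2119] [-0.0575  0.909  -2.4102] 0.1316861555098561 87.62400984764099
red eye [array([ 0.5452, -0.0609,  0.178 ]), array([0.519 , 0.0022, 0.178 ]), array([ 0.6393, -0.0247,  0.178 ])] [ 0.5541 -0.0607  0.178 ] [0.5392 0.0058 0.178 ]
```

Emit:
move_arm(
  plan=[0, 12, 5, 0, 0, 3, 5, 0, 20, 5, 0, 0, 4, 5, 0, 22, 5, 0, 0, 4, 5, 0, 22, 5, 0, 0, 4, 5, 0, 22, 2, 0, 0, 4, 5, 0, 22, 0, 0, 0, 4, 5, 0, 22, 0, 0, 0, 4, 5, 0, 22, 0, 0, 0, 4, 5, 0, 22, 0, 0, 0, 4, 5, 0, 22, 0, 0, 0, 4, 5, 0, 20, 0, 0, 0, 4, 5, 0, 12, 0, 0, 0, 2, 5],
)

```text
time: 5.85
eef_pos: [0.4453, 0.1586, 0.2339]
tcp_rot: [0.966, 0.257, -0.001, -0.0]
contact_force: [-1.0, -0.5, -2.7]
opening: 0.13
finger_force: 87.8
```

Emit:
move_arm(
  plan=[0, 0, 0, 0, 0, 0, 5, 0, 0, 0, 0, 0, 0, 5, 0, 0, 0, 0, 0, 0, 5, 0, 0, 0, 0, 0, 0, 5],
)

```text
time: 6.25
eef_pos: [0.4461, 0.1561, 0.2343]
tcp_rot: [0.967, 0.254, -0.0, 0.0]
contact_force: [0.6, -0.2, -2.3]
opening: 0.127
finger_force: 87.9
```

```bash
python3 - <<'E'
from h import *
np.set_printoptions(precision=4,suppress=True)
s=ctrl.get_state();print(s['eef_pos'],R.from_quat(s['tcp_rot']).as_matrix()[:,0],s['contact_force'],s['opening'])
a=cam('scene');b=cam('side');w=cam('wrist')
cr=cv2.resize(a['color'][125:205,265:325],(360,480),interpolation=cv2.INTER_CUBIC)
cb=cv2.resize(b['color'][190:270,195:265],(420,480),interpolation=cv2.INTER_CUBIC)
m=np.hstack([cr,cb]);save('g.png',m);save('w.png',w['color'])
E
```

```text
[0.4461 0.1561 0.2343] [ 0.8711  0.4912 -0.0001] [ 0.6115 -0.2124 -2.2852] 0.12745851759100077
```

View pics/g.png

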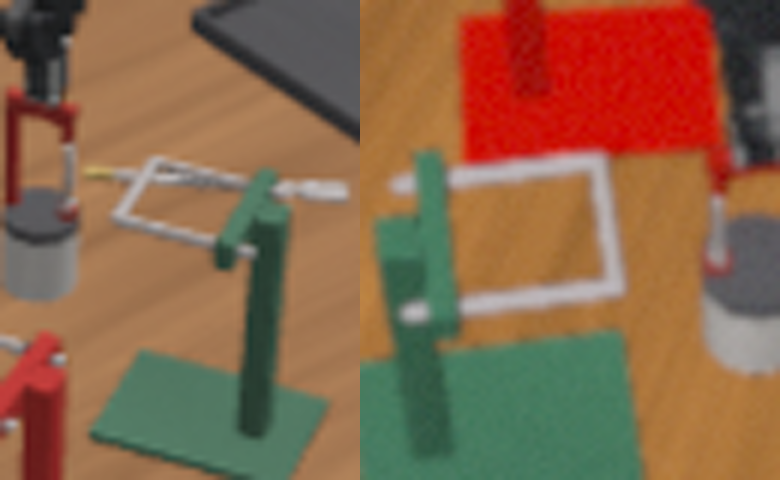

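View pics/w.png

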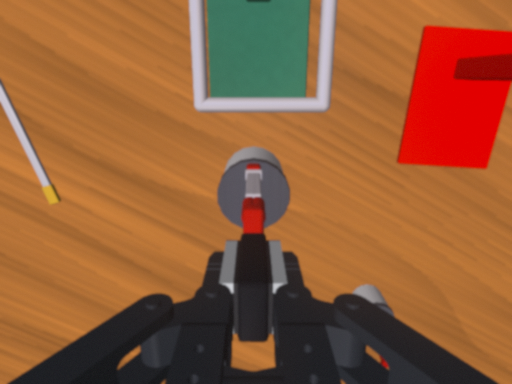

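Wrist view: the bar is level in the picture at row 104, from columns 198 to 326, so yaw is right, and it lies slightly right of the hook. Now I work out the distances.

```bash
python3 - <<'E'
from h import *
np.set_printoptions(precision=4,suppress=True)
w=cam('wrist');a=cam('scene');b=cam('side');s=ctrl.get_state();t=s['eef_pos']
g=cv2.cvtColor(w['color'],cv2.COLOR_RGB2GRAY).astype(float)
u=np.array([.871,.491,0]);v=np.array([-.491,.871,0])
col=g[85:125,215:310].mean(1);gr=np.diff(col);r1,r2=85+gr.argmax()+.5,85+gr.argmin()+.5
row=g[20:80,:].mean(0)
print('bar rows',r1,r2,row[186:208].round(),row[316:340].round())
rc=(r1+r2)/2+.5
W=[(198.5,rc),(326.5,rc)]
for z in(.17,.175,.18,.185):
    P=[onz(w,*p,z) for p in W];c=(P[0]+P[1])/2
    print(z,'width',np.linalg.norm(P[0]-P[1]),'bar rel tcp u,v',(c-t)@u,(c-t)@v)
S=[(290.8,151.7),(284.7,161.3)];D=[(195+(618-360)/6,190+290/6),(195+(600-360)/6,190+157/6)]
for i in range(2):
    for q,(cc,pp) in {'scene':(a,S[i]),'side':(b,D[i])}.items():
        x,e=tri(w,W[i],cc,pp);print(q,x,e,(x-t)@u,(x-t)@v)
# hook: lid centre
E
```

```text
bar rows 97.5 109.5 [124. 124. 124. 128. 139. 157. 176. 189. 195. 197. 197. 196. 194. 188.
 179. 166. 149. 130. 112. 102. 103. 108.] [122. 126. 136. 150. 166. 180. 190. 196. 198. 199. 198. 194. 190. 182.
 170. 155. 139. 127. 120. 118. 119. 120. 120. 121.]
0.17 width 0.07520827565719311 bar rel tcp u,v 0.06606787201409359 -0.005585143409885042
0.175 width 0.0733974179754828 bar rel tcp u,v 0.0664299501104973 -0.005448069698253109
0.18 width 0.07158656029377254 bar rel tcp u,v 0.06679202820690099 -0.0053109959866211795
0.185 width 0.06977570261206223 bar rel tcp u,v 0.06715410630330469 -0.00517392227498925
scene [0.4894 0.2157 0.1809] 0.0002433005604605867 0.06672955703261084 0.03030294897526165
side [0.4871 0.215  0.1774] 0.004296997844544845 0.06443879555956804 0.03083988421596128
scene [0.5248 0.1544 0.1824] 0.0010686439150513142 0.06749381950259678 -0.04045766868915967
side [0.5226 0.1512 0.1756] 0.0050051798400580815 0.0639796779150003 -0.04216321398220291
```

Emit:
move_arm(
  plan=[5, 2, 0, 0, 0, 0, 5, 8, 3.3, 0, 0, 0, 0, 5, 8, 3, 0, 0, 0, 0, 5, 8, 3, 0, 0, 0, 0, 5, 5, 2, 0, 0, 0, 0, 5, 0, 0, 0, 0, 0, 0, 5, 0, 0, 0, 0, 0, 0, 5, 0, 0, 0, 0, 0, 0, 5],
)

```text
time: 7.35
eef_pos: [0.4798, 0.17, 0.2342]
tcp_rot: [0.967, 0.255, -0.0, 0.0]
contact_force: [-0.6, 0.0, -2.9]
opening: 0.125
finger_force: 87.9
```

```bash
cat > st.py <<'E'
from h import *
import sys
np.set_printoptions(precision=4,suppress=True)
s=ctrl.get_state();t=s['eef_pos'];u=np.array([.871,.491,0]);v=np.array([-.491,.871,0])
t0=np.array([.4461,.1561,0]);f=s['contact_force']
print('t',s['time'],'u adv mm',((t-t0)@u*1e3).round(1),'v',((t-t0)@v*1e3).round(1),'tinz',((t[2]-.1538)*1e3).round(1),'F u,v,z',(f@u).round(2),(f@v).round(2),f[2].round(2),'M',s['wrist_torque'],R.from_quat(s['tcp_rot']).as_matrix()[:,2],s['opening'])
E
python3 st.py
```

```text
t 7.35 u adv mm 36.2 v -4.4 tinz 80.4 F u,v,z -0.5 0.33 -2.85 M [0.0366 0.048  0.0077] [-0.0005 -0.0001 -1.    ] 0.12528675479269288
```

Emit:
move_arm(
  plan=[1.7, 1, 0, 0, 0, 0, 5, 1.7, 1, 0, 0, 0, 0, 5, 1.7, 1, 0, 0, 0, 0, 5, 1.7, 1, 0, 0, 0, 0, 5, 0, 0, 0, 0, 0, 0, 5, 0, 0, 0, 0, 0, 0, 5],
)

```text
time: 7.95
eef_pos: [0.4864, 0.1738, 0.2343]
tcp_rot: [0.967, 0.255, -0.001, 0.0]
contact_force: [-2.8, -1.9, 0.4]
opening: 0.129
finger_force: 88.0
```

```bash
python3 st.py
```

```text
t 7.95 u adv mm 43.8 v -4.4 tinz 80.5 F u,v,z -3.39 -0.32 0.43 M [-0.4351  0.6933 -0.0163] [-0.0017 -0.0009 -1.    ] 0.1289908549547011
```

Emit:
move_arm(
  plan=[1.7, 1, 0, 0, 0, 0, 5, 1.7, 1, 0, 0, 0, 0, 5, 0, 0, 0, 0, 0, 0, 5, 0, 0, 0, 0, 0, 0, 5],
)

```text
time: 8.35
eef_pos: [0.49, 0.1759, 0.2341]
tcp_rot: [0.967, 0.255, -0.001, 0.0]
contact_force: [-3.6, -2.8, -0.6]
opening: 0.129
finger_force: 88.1
```

```bash
python3 st.py
```

```text
t 8.35 u adv mm 48.0 v -4.3 tinz 80.3 F u,v,z -4.52 -0.69 -0.6 M [-0.612   0.8613  0.0162] [-0.0011 -0.0005 -1.    ] 0.1294865664053462
```

Emit:
move_arm(
  plan=[0.9, 0.5, 0, 0, 0, 0, 5, 0.9, 0.5, 0, 0, 0, 0, 5, 0.9, 0.5, 0, 0, 0, 0, 5, 0, 0, 0, 0, 0, 0, 5, 0, 0, 0, 0, 0, 0, 5],
)

```text
time: 8.85
eef_pos: [0.4924, 0.1774, 0.2338]
tcp_rot: [0.967, 0.255, -0.001, 0.0]
contact_force: [-4.5, -1.6, -0.6]
opening: 0.129
finger_force: 88.1
```

```bash
python3 st.py
```

```text
t 8.85 u adv mm 50.7 v -4.2 tinz 80.0 F u,v,z -4.68 0.76 -0.6 M [-0.5887  0.9502 -0.0289] [-0.002  -0.0007 -1.    ] 0.1289409292880739
```

Emit:
move_arm(
  plan=[0.9, 0.5, 0, 0, 0, 0, 5, 0.9, 0.5, 0, 0, 0, 0, 5, 0, 0, 0, 0, 0, 0, 5, 0, 0, 0, 0, 0, 0, 5],
)

```text
time: 9.25
eef_pos: [0.4939, 0.1783, 0.2337]
tcp_rot: [0.967, 0.255, -0.001, 0.0]
contact_force: [-4.2, -3.6, -1.2]
opening: 0.131
finger_force: 88.1
```

```bash
python3 st.py
```

```text
t 9.25 u adv mm 52.6 v -4.2 tinz 79.9 F u,v,z -5.4 -1.04 -1.24 M [-0.6613  1.0865 -0.0113] [-0.0027 -0.0009 -1.    ] 0.13107684375433823
```

Emit:
move_arm(
  plan=[0.9, 0.5, 0, 0, 0, 0, 5, 0, 0, 0, 0, 0, 0, 5, 0, 0, 0, 0, 0, 0, 5],
)

```text
time: 9.55
eef_pos: [0.4947, 0.1788, 0.2335]
tcp_rot: [0.967, 0.255, -0.002, 0.0]
contact_force: [-5.1, -2.9, -0.5]
opening: 0.127
finger_force: 88.1
```

```bash
python3 st.py
```

```text
t 9.55 u adv mm 53.5 v -4.1 tinz 79.7 F u,v,z -5.83 -0.04 -0.46 M [-0.6775  1.107   0.0028] [-0.0031 -0.001  -1.    ] 0.1269811322449216
```

Emit:
move_arm(
  plan=[0.9, 0.5, 0, 0, 0, 0, 5, 0, 0, 0, 0, 0, 0, 5, 0, 0, 0, 0, 0, 0, 5],
)

```text
time: 9.85
eef_pos: [0.4955, 0.1792, 0.2334]
tcp_rot: [0.967, 0.255, -0.002, 0.0]
contact_force: [-4.1, -3.0, -1.2]
opening: 0.131
finger_force: 88.1
```

```bash
python3 st.py
```

```text
t 9.85 u adv mm 54.4 v -4.1 tinz 79.6 F u,v,z -5.06 -0.64 -1.19 M [-0.7252  1.0732  0.0661] [-0.0036 -0.0011 -1.    ] 0.13061620429359838
```

Emit:
move_arm(
  plan=[0.9, 0.5, 0, 0, 0, 0, 5, 0, 0, 0, 0, 0, 0, 5, 0, 0, 0, 0, 0, 0, 5],
)

```text
time: 10.15
eef_pos: [0.4963, 0.1797, 0.2333]
tcp_rot: [0.967, 0.255, -0.002, 0.0]
contact_force: [-4.5, -3.5, -1.5]
opening: 0.128
finger_force: 88.1
```

```bash
python3 st.py
```

```text
t 10.15 u adv mm 55.3 v -4.1 tinz 79.5 F u,v,z -5.64 -0.88 -1.45 M [-0.6659  1.0989 -0.0096] [-0.0039 -0.0011 -1.    ] 0.128299286858234
```

Emit:
move_arm(
  plan=[0.9, 0.5, 0, 0, 0, 0, 5, 0, 0, 0, 0, 0, 0, 5, 0, 0, 0, 0, 0, 0, 5],
)

```text
time: 10.45
eef_pos: [0.497, 0.1802, 0.2332]
tcp_rot: [0.967, 0.255, -0.002, 0.0]
contact_force: [-5.5, -4.6, -1.1]
opening: 0.13
finger_force: 88.1
```

```bash
python3 st.py
```

```text
t 10.45 u adv mm 56.1 v -4.0 tinz 79.4 F u,v,z -7.06 -1.34 -1.09 M [-0.7876  1.286  -0.0355] [-0.0045 -0.0014 -1.    ] 0.12964888213950382
```

Emit:
move_arm(
  plan=[0.9, 0.5, 0, 0, 0, 0, 5, 0, 0, 0, 0, 0, 0, 5, 0, 0, 0, 0, 0, 0, 5],
)

```text
time: 10.75
eef_pos: [0.4973, 0.1804, 0.2329]
tcp_rot: [0.967, 0.255, -0.003, 0.0]
contact_force: [-6.8, -3.5, -2.6]
opening: 0.125
finger_force: 88.1
```

```bash
python3 st.py; python3 - <<'E'
from h import *
a=cam('scene');b=cam('side')
cr=cv2.resize(a['color'][125:205,265:325],(360,480),interpolation=cv2.INTER_CUBIC)
cb=cv2.resize(b['color'][190:270,195:265],(420,480),interpolation=cv2.INTER_CUBIC)
save('i.png',np.hstack([cr,cb]))
E
```

```text
t 10.75 u adv mm 56.6 v -4.0 tinz 79.1 F u,v,z -7.67 0.25 -2.63 M [-0.8612  1.4529  0.0411] [-0.0064 -0.0022 -1.    ] 0.12539080470294195
```

View pics/i.png

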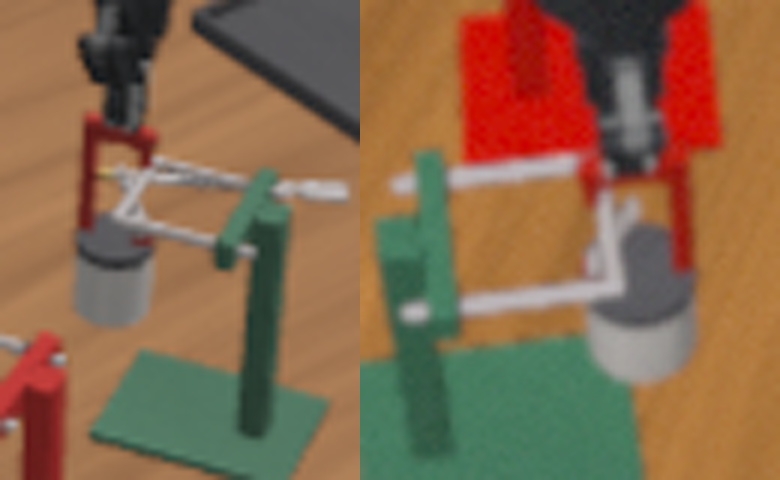

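The picture shows the bar crossing the hook with the gate pushed inward, and the force has risen as it would on the stop. Now I lower along the gate slope.

Emit:
move_arm(
  plan=[0.4, 0.2, -1, 0, 0, 0, 5, 0.4, 0.2, -1, 0, 0, 0, 5, 0.4, 0.2, -1, 0, 0, 0, 5, 0, 0, 0, 0, 0, 0, 5, 0, 0, 0, 0, 0, 0, 5],
)

```text
time: 11.35
eef_pos: [0.4985, 0.1811, 0.2297]
tcp_rot: [0.967, 0.255, -0.003, 0.0]
contact_force: [-5.9, -2.8, -2.3]
opening: 0.132
finger_force: 88.1
```

```bash
python3 st.py
```

```text
t 11.35 u adv mm 57.9 v -4.0 tinz 75.9 F u,v,z -6.5 0.44 -2.33 M [-0.8539  1.4086  0.0104] [-0.0064 -0.0019 -1.    ] 0.1315474600317356
```

Emit:
move_arm(
  plan=[0.4, 0.2, -1, 0, 0, 0, 5, 0.4, 0.2, -1, 0, 0, 0, 5, 0, 0, 0, 0, 0, 0, 5, 0, 0, 0, 0, 0, 0, 5],
)

```text
time: 11.75
eef_pos: [0.4993, 0.1815, 0.2277]
tcp_rot: [0.967, 0.255, -0.003, 0.0]
contact_force: [-7.0, -3.8, -2.4]
opening: 0.125
finger_force: 88.1
```

```bash
python3 st.py
```

```text
t 11.75 u adv mm 58.8 v -4.0 tinz 73.9 F u,v,z -7.97 0.13 -2.41 M [-0.7671  1.4284 -0.0329] [-0.0065 -0.002  -1.    ] 0.12499012895496435
```

Steady force, tracking the gate slope. I continue.

Emit:
move_arm(
  plan=[0.4, 0.2, -1, 0, 0, 0, 5, 0.4, 0.2, -1, 0, 0, 0, 5, 0.4, 0.2, -1, 0, 0, 0, 5, 0, 0, 0, 0, 0, 0, 5, 0, 0, 0, 0, 0, 0, 5],
)

```text
time: 12.25
eef_pos: [0.5004, 0.1821, 0.2246]
tcp_rot: [0.967, 0.255, -0.003, 0.0]
contact_force: [-6.4, -3.4, -1.1]
opening: 0.132
finger_force: 88.1
```

```bash
python3 st.py
```

```text
t 12.25 u adv mm 60.1 v -4.0 tinz 70.8 F u,v,z -7.24 0.18 -1.08 M [-0.836   1.3843  0.0197] [-0.0066 -0.0019 -1.    ] 0.13226549249323144
```

Emit:
move_arm(
  plan=[0.4, 0.2, -1, 0, 0, 0, 5, 0.4, 0.2, -1, 0, 0, 0, 5, 0, 0, 0, 0, 0, 0, 5, 0, 0, 0, 0, 0, 0, 5],
)

```text
time: 12.65
eef_pos: [0.5012, 0.1824, 0.2226]
tcp_rot: [0.967, 0.255, -0.003, 0.0]
contact_force: [-6.7, -3.4, -2.4]
opening: 0.13
finger_force: 88.1
```

```bash
python3 st.py
```

```text
t 12.65 u adv mm 60.9 v -4.1 tinz 68.8 F u,v,z -7.49 0.3 -2.38 M [-0.8372  1.388   0.0031] [-0.0067 -0.002  -1.    ] 0.1295617661675268
```

Emit:
move_arm(
  plan=[0.4, 0.2, -1, 0, 0, 0, 5, 0.3, 0.2, -1, 0, 0, 0, 5, 0.2, 0.1, -1, 0, 0, 0, 5, 0, 0, 0, 0, 0, 0, 5, 0, 0, 0, 0, 0, 0, 5],
)

```text
time: 13.15
eef_pos: [0.5023, 0.183, 0.2196]
tcp_rot: [0.967, 0.255, -0.003, 0.0]
contact_force: [-6.2, -2.2, -1.6]
opening: 0.131
finger_force: 88.1
```

```bash
python3 st.py
```

```text
t 13.15 u adv mm 62.1 v -4.1 tinz 65.8 F u,v,z -6.53 1.12 -1.63 M [-0.7369  1.2912 -0.0022] [-0.0061 -0.0017 -1.    ] 0.13069609839949636
```

Emit:
move_arm(
  plan=[0.2, 0.1, -1, 0, 0, 0, 5, 0.2, 0.1, -1, 0, 0, 0, 5, 0, 0, 0, 0, 0, 0, 5, 0, 0, 0, 0, 0, 0, 5],
)

```text
time: 13.55
eef_pos: [0.5029, 0.1833, 0.2178]
tcp_rot: [0.967, 0.255, -0.003, -0.0]
contact_force: [-4.9, -3.1, -2.2]
opening: 0.124
finger_force: 88.1
```

```bash
python3 st.py
```

```text
t 13.55 u adv mm 62.8 v -4.2 tinz 64.0 F u,v,z -5.82 -0.29 -2.15 M [-0.7089  1.2088  0.0431] [-0.0053 -0.0014 -1.    ] 0.12400414188925714
```

Emit:
move_arm(
  plan=[0.1, 0.1, -1, 0, 0, 0, 5, 0, 0, -1, 0, 0, 0, 5, 0, 0, -1, 0, 0, 0, 5, 0, 0, 0, 0, 0, 0, 5, 0, 0, 0, 0, 0, 0, 5],
)

```text
time: 14.05
eef_pos: [0.5044, 0.184, 0.2152]
tcp_rot: [0.967, 0.255, -0.0, -0.0]
contact_force: [-1.9, -0.8, -7.1]
opening: 0.13
finger_force: 87.6
```

```bash
python3 st.py
```

```text
t 14.05 u adv mm 64.5 v -4.3 tinz 61.4 F u,v,z -2.02 0.2 -7.11 M [-0.1532  0.4655 -0.0419] [-0.0009  0.0006 -1.    ] 0.13012293024693022
```

Emit:
move_arm(
  plan=[0, 0, -1, 0, 0, 0, 5, 0, 0, -1, 0, 0, 0, 5, 0, 0, 0, 0, 0, 0, 5, 0, 0, 0, 0, 0, 0, 5],
)

```text
time: 14.45
eef_pos: [0.5046, 0.1838, 0.2139]
tcp_rot: [0.967, 0.255, -0.0, -0.0]
contact_force: [-2.6, -1.9, -6.9]
opening: 0.128
finger_force: 87.5
```

```bash
python3 st.py
```

```text
t 14.45 u adv mm 64.6 v -4.6 tinz 60.1 F u,v,z -3.19 -0.39 -6.93 M [-0.2136  0.4145 -0.0227] [-0.0001  0.     -1.    ] 0.1281208792611041
```

Emit:
move_arm(
  plan=[0, 0, -1, 0, 0, 0, 5, 0, 0, -1, 0, 0, 0, 5, 0, 0, 0, 0, 0, 0, 5, 0, 0, 0, 0, 0, 0, 5],
)

```text
time: 14.85
eef_pos: [0.5055, 0.1841, 0.2134]
tcp_rot: [0.967, 0.255, 0.001, 0.0]
contact_force: [-0.1, -0.2, -2.3]
opening: 0.128
finger_force: 87.8
```

```bash
python3 st.py
```

```text
t 14.85 u adv mm 65.4 v -4.8 tinz 59.6 F u,v,z -0.17 -0.16 -2.3 M [ 0.057  -0.0253 -0.0033] [ 0.0026  0.0006 -1.    ] 0.12822653747411478
```

Emit:
move_arm(
  plan=[0, 0, -1, 0, 0, 0, 5, 0, 0, -1, 0, 0, 0, 5, 0, 0, 0, 0, 0, 0, 5, 0, 0, 0, 0, 0, 0, 5],
)

```text
time: 15.25
eef_pos: [0.5046, 0.1839, 0.2102]
tcp_rot: [0.967, 0.255, -0.0, -0.0]
contact_force: [-0.0, 0.8, -1.7]
opening: 0.128
finger_force: 87.8
```

```bash
python3 st.py
```

```text
t 15.25 u adv mm 64.6 v -4.5 tinz 56.4 F u,v,z 0.36 0.73 -1.67 M [0.0253 0.0462 0.0352] [-0.0001 -0.     -1.    ] 0.12848790387616224
```

Forces are back to weight only, so the gate has snapped shut. Next I lower until the bar seats.

Emit:
move_arm(
  plan=[0, 0, -1, 0, 0, 0, 5, 0, 0, -1, 0, 0, 0, 5, 0, 0, -1, 0, 0, 0, 5, 0, 0, 0, 0, 0, 0, 5, 0, 0, 0, 0, 0, 0, 5],
)

```text
time: 15.75
eef_pos: [0.5046, 0.1838, 0.2072]
tcp_rot: [0.967, 0.255, -0.0, -0.0]
contact_force: [0.3, -1.2, -1.7]
opening: 0.132
finger_force: 87.8
```

```bash
python3 st.py
```

```text
t 15.75 u adv mm 64.6 v -4.6 tinz 53.4 F u,v,z -0.35 -1.15 -1.69 M [ 0.0157 -0.0173  0.0099] [-0.0001  0.     -1.    ] 0.13159848110370742
```

Emit:
move_arm(
  plan=[0, 0, -1, 0, 0, 0, 5, 0, 0, 0, 0, 0, 0, 5, 0, 0, 0, 0, 0, 0, 5],
)

```text
time: 16.05
eef_pos: [0.5046, 0.1839, 0.2063]
tcp_rot: [0.967, 0.255, -0.0, -0.0]
contact_force: [-0.9, -0.6, -2.5]
opening: 0.127
finger_force: 87.8
```

```bash
python3 st.py
```

```text
t 16.05 u adv mm 64.6 v -4.6 tinz 52.5 F u,v,z -1.07 -0.06 -2.52 M [ 0.0723 -0.0223 -0.0125] [-0.0001  0.     -1.    ] 0.1271144415432775
```

Emit:
move_arm(
  plan=[0, 0, -1, 0, 0, 0, 5, 0, 0, 0, 0, 0, 0, 5, 0, 0, 0, 0, 0, 0, 5],
)

```text
time: 16.35
eef_pos: [0.5046, 0.1839, 0.2053]
tcp_rot: [0.967, 0.255, -0.0, -0.0]
contact_force: [-0.1, -0.2, -1.8]
opening: 0.131
finger_force: 87.8
```

Emit:
move_arm(
  plan=[0, 0, -1, 0, 0, 0, 5, 0, 0, 0, 0, 0, 0, 5, 0, 0, 0, 0, 0, 0, 5],
)

```text
time: 16.65
eef_pos: [0.5046, 0.1839, 0.2043]
tcp_rot: [0.967, 0.255, -0.0, -0.0]
contact_force: [0.2, 0.1, -1.5]
opening: 0.13
finger_force: 87.8
```

```bash
python3 st.py
```

```text
t 16.65 u adv mm 64.6 v -4.6 tinz 50.5 F u,v,z 0.22 -0.07 -1.52 M [-0.      0.0086  0.001 ] [-0.0001 -0.     -1.    ] 0.1295271146509224
```

Emit:
move_arm(
  plan=[0, 0, -0.5, 0, 0, 0, 5, 0, 0, -0.5, 0, 0, 0, 5, 0, 0, 0, 0, 0, 0, 5, 0, 0, 0, 0, 0, 0, 5],
)

```text
time: 17.05
eef_pos: [0.5046, 0.1839, 0.2033]
tcp_rot: [0.967, 0.255, -0.0, -0.0]
contact_force: [-0.6, -0.8, -1.6]
opening: 0.129
finger_force: 87.8
```

Emit:
move_arm(
  plan=[0, 0, -0.5, 0, 0, 0, 5, 0, 0, -0.5, 0, 0, 0, 5, 0, 0, 0, 0, 0, 0, 5, 0, 0, 0, 0, 0, 0, 5],
)

```text
time: 17.45
eef_pos: [0.5047, 0.1838, 0.2023]
tcp_rot: [0.967, 0.255, -0.0, -0.0]
contact_force: [0.3, 0.8, -1.8]
opening: 0.126
finger_force: 87.8
```

```bash
python3 st.py
```

```text
t 17.45 u adv mm 64.6 v -4.6 tinz 48.5 F u,v,z 0.6 0.55 -1.84 M [ 0.0065 -0.0229  0.0086] [-0.0001  0.     -1.    ] 0.12642593526639892
```

Emit:
move_arm(
  plan=[0, 0, -0.5, 0, 0, 0, 5, 0, 0, -0.5, 0, 0, 0, 5, 0, 0, 0, 0, 0, 0, 5, 0, 0, 0, 0, 0, 0, 5],
)

```text
time: 17.85
eef_pos: [0.5046, 0.1839, 0.2013]
tcp_rot: [0.967, 0.255, -0.0, -0.0]
contact_force: [0.2, -0.2, -1.7]
opening: 0.128
finger_force: 87.8
```

Emit:
move_arm(
  plan=[0, 0, -0.5, 0, 0, 0, 5, 0, 0, -0.5, 0, 0, 0, 5, 0, 0, 0, 0, 0, 0, 5, 0, 0, 0, 0, 0, 0, 5],
)

```text
time: 18.25
eef_pos: [0.5047, 0.1839, 0.2004]
tcp_rot: [0.967, 0.255, 0.0, 0.0]
contact_force: [0.4, 0.1, -1.2]
opening: 0.127
finger_force: 87.8
```

```bash
python3 st.py
```

```text
t 18.25 u adv mm 64.7 v -4.6 tinz 46.6 F u,v,z 0.44 -0.09 -1.24 M [-0.0033  0.0188  0.0181] [ 0.0001  0.     -1.    ] 0.1266235931130504
```

Perhaps first contact here (tilt sign change). I go on in half-millimetre steps.

Emit:
move_arm(
  plan=[0, 0, -0.5, 0, 0, 0, 5, 0, 0, 0, 0, 0, 0, 5, 0, 0, 0, 0, 0, 0, 5],
)

```text
time: 18.55
eef_pos: [0.5048, 0.1839, 0.2003]
tcp_rot: [0.967, 0.255, 0.0, 0.0]
contact_force: [-1.1, -0.5, 1.3]
opening: 0.129
finger_force: 88.0
```

Emit:
move_arm(
  plan=[0, 0, -0.5, 0, 0, 0, 5, 0, 0, 0, 0, 0, 0, 5, 0, 0, 0, 0, 0, 0, 5],
)

```text
time: 18.85
eef_pos: [0.5048, 0.1839, 0.2001]
tcp_rot: [0.967, 0.255, 0.0, 0.0]
contact_force: [-2.8, -0.8, 4.7]
opening: 0.13
finger_force: 88.6
```

```bash
python3 st.py
```

```text
t 18.85 u adv mm 64.8 v -4.6 tinz 46.3 F u,v,z -2.82 0.66 4.67 M [-0.073   0.4771 -0.0065] [ 0.0006  0.0001 -1.    ] 0.12953974283170466
```

Emit:
move_arm(
  plan=[0, 0, -0.5, 0, 0, 0, 5, 0, 0, 0, 0, 0, 0, 5, 0, 0, 0, 0, 0, 0, 5],
)

```text
time: 19.15
eef_pos: [0.5049, 0.1839, 0.2]
tcp_rot: [0.967, 0.255, 0.0, 0.0]
contact_force: [-3.3, -1.2, 7.3]
opening: 0.13
finger_force: 89.1
```

```bash
python3 st.py
```

```text
t 19.15 u adv mm 64.8 v -4.6 tinz 46.2 F u,v,z -3.44 0.6 7.28 M [-0.1371  0.6719  0.0352] [ 0.0005  0.     -1.    ] 0.12950647569246823
```

Emit:
move_arm(
  plan=[0, 0, -0.2, 0, 0, 0, 5, 0, 0, 0, 0, 0, 0, 5, 0, 0, 0, 0, 0, 0, 5, 0, 0, 0, 0, 0, 0, 5, 0, 0, 0, 0, 0, 0, 5, 0, 0, 0, 0, 0, 0, 5, 0, 0, 0, 0, 0, 0, 5, 0, 0, 0, 0, 0, 0, 5],
)

```text
time: 19.95
eef_pos: [0.5049, 0.1839, 0.2]
tcp_rot: [0.967, 0.255, 0.0, 0.0]
contact_force: [-3.5, -0.7, 7.4]
opening: 0.129
finger_force: 89.2
```

Emit:
move_arm(
  plan=[0, 0, 0, 0, 0, 0, 5, 0, 0, 0, 0, 0, 0, 5, 0, 0, 0, 0, 0, 0, 5, 0, 0, 0, 0, 0, 0, 5, 0, 0, 0, 0, 0, 0, 5],
)

```text
time: 20.45
eef_pos: [0.5049, 0.1839, 0.2]
tcp_rot: [0.967, 0.255, 0.0, 0.0]
contact_force: [-3.8, -0.8, 6.8]
opening: 0.127
finger_force: 89.2
```

```bash
python3 st.py; python3 - <<'E'
from h import *
a=cam('scene');b=cam('side')
cr=cv2.resize(a['color'][125:205,265:325],(360,480),interpolation=cv2.INTER_CUBIC)
cb=cv2.resize(b['color'][190:270,195:265],(420,480),interpolation=cv2.INTER_CUBIC)
save('j.png',np.hstack([cr,cb]))
E
```

```text
t 20.45 u adv mm 64.8 v -4.6 tinz 46.2 F u,v,z -3.68 1.16 6.77 M [-0.131   0.6963 -0.0207] [ 0.0006  0.     -1.    ] 0.12699104782125903
```

View pics/j.png

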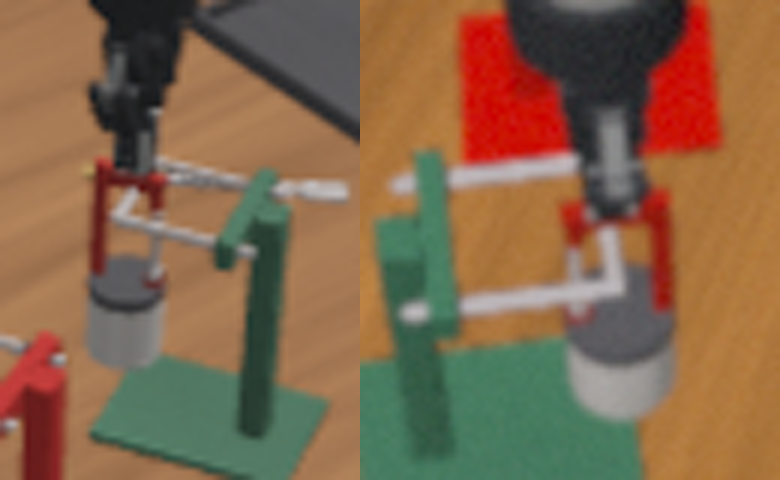

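The picture shows the bar under the hook's top and the gate back in line at scene crop (157,240). The load is about 9.5 N, so I raise it to about 11 N and hold.

Emit:
move_arm(
  plan=[0, 0, -0.3, 0, 0, 0, 5, 0, 0, 0, 0, 0, 0, 5, 0, 0, 0, 0, 0, 0, 5],
)

```text
time: 20.85
eef_pos: [0.5049, 0.1839, 0.2]
tcp_rot: [0.967, 0.255, 0.0, 0.0]
contact_force: [-4.2, -1.0, 8.2]
opening: 0.127
finger_force: 89.3
```

```bash
python3 st.py
```

```text
t 20.85 u adv mm 64.9 v -4.6 tinz 46.2 F u,v,z -4.15 1.16 8.2 M [-0.2007  0.7981 -0.0005] [ 0.0006 -0.     -1.    ] 0.12725972459695517
```

Emit:
move_arm(
  plan=[0, 0, 0, 0, 0, 0, 5, 0, 0, 0, 0, 0, 0, 5, 0, 0, 0, 0, 0, 0, 5, 0, 0, 0, 0, 0, 0, 5, 0, 0, 0, 0, 0, 0, 5, 0, 0, 0, 0, 0, 0, 5, 0, 0, 0, 0, 0, 0, 5, 0, 0, 0, 0, 0, 0, 5, 0, 0, 0, 0, 0, 0, 5, 0, 0, 0, 0, 0, 0, 5],
)

```text
time: 21.85
eef_pos: [0.5049, 0.1839, 0.2]
tcp_rot: [0.967, 0.255, 0.0, 0.0]
contact_force: [-4.1, -1.4, 8.3]
opening: 0.131
finger_force: 89.3
```

Emit:
move_arm(
  plan=[0, 0, 0.5, 0, 0, 0, 5, 0, 0, 0.5, 0, 0, 0, 5, 0, 0, 0.3, 0, 0, 0, 5, 0, 0, 0, 0, 0, 0, 5, 0, 0, 0, 0, 0, 0, 5],
)

```text
time: 22.35
eef_pos: [0.5049, 0.1839, 0.2001]
tcp_rot: [0.967, 0.255, 0.0, 0.0]
contact_force: [-2.2, -1.4, 5.1]
opening: 0.126
finger_force: 89.3
```

```bash
python3 st.py
```

```text
t 22.35 u adv mm 64.8 v -4.6 tinz 46.3 F u,v,z -2.6 -0.17 5.14 M [-0.0936  0.4375  0.0136] [ 0.0006  0.0001 -1.    ] 0.1263855590265245
```

Emit:
move_arm(
  plan=[0, 0, 0.5, 0, 0, 0, 5, 0, 0, 0.5, 0, 0, 0, 5, 0, 0, 0, 0, 0, 0, 5, 0, 0, 0, 0, 0, 0, 5],
)

```text
time: 22.75
eef_pos: [0.5048, 0.1839, 0.2002]
tcp_rot: [0.967, 0.255, 0.0, -0.0]
contact_force: [0.1, 1.1, 0.6]
opening: 0.131
finger_force: 88.7
```

```bash
python3 st.py
```

```text
t 22.75 u adv mm 64.7 v -4.6 tinz 46.4 F u,v,z 0.65 0.88 0.65 M [-0.0296 -0.0663 -0.0277] [ 0.0003  0.0001 -1.    ] 0.1306801067452288
```

Emit:
move_arm(
  plan=[0, 0, 0, 0, 0, 0, 5, 0, 0, 0, 0, 0, 0, 5, 0, 0, 0, 0, 0, 0, 14, 0, 0, 0, 0, 0, 0, 18, 0, 0, 0, 0, 0, 0, 25, 0, 0, 0, 0, 0, 0, 35, 0, 0, 0, 0, 0, 0, 45, 0, 0, 0, 0, 0, 0, 50, 0, 0, 0, 0, 0, 0, 50, 0, 0, 0, 0, 0, 0, 50],
  newtons=20,
)

```text
time: 23.75
eef_pos: [0.5047, 0.1839, 0.2006]
tcp_rot: [0.967, 0.255, 0.0, -0.0]
contact_force: [-1.0, -0.8, 0.5]
opening: 0.586
finger_force: 0.0
```

Emit:
move_arm(
  plan=[0, 0, 5, 0, 0, 0, 50, 0, 0, 10, 0, 0, 0, 50, 0, 0, 20, 0, 0, 0, 50, 0, 0, 20, 0, 0, 0, 50, 0, 0, 20, 0, 0, 0, 50, 0, 0, 20, 0, 0, 0, 50, 0, 0, 20, 0, 0, 0, 50, 0, 0, 10, 0, 0, 0, 50, 0, 0, 0, 0, 0, 0, 50, 0, 0, 0, 0, 0, 0, 50, 0, 0, 0, 0, 0, 0, 50, 0, 0, 0, 0, 0, 0, 50],
)

```text
time: 24.95
eef_pos: [0.5042, 0.1838, 0.3242]
tcp_rot: [0.967, 0.255, -0.001, -0.0]
contact_force: [-0.4, -0.4, -0.2]
opening: 0.583
finger_force: 0.0
```

Emit:
move_arm(
  plan=[0, 0, 0, 0, 0, 0, 50, 0, 0, 0, 0, 0, 0, 50, 0, 0, 0, 0, 0, 0, 50, 0, 0, 0, 0, 0, 0, 50, 0, 0, 0, 0, 0, 0, 50, 0, 0, 0, 0, 0, 0, 50, 0, 0, 0, 0, 0, 0, 50, 0, 0, 0, 0, 0, 0, 50, 0, 0, 0, 0, 0, 0, 50, 0, 0, 0, 0, 0, 0, 50, 0, 0, 0, 0, 0, 0, 50, 0, 0, 0, 0, 0, 0, 50],
)

```text
time: 26.15
eef_pos: [0.5047, 0.1839, 0.3256]
tcp_rot: [0.967, 0.255, -0.0, 0.0]
contact_force: [-0.3, 1.3, -0.5]
opening: 0.587
finger_force: 0.0
```

```bash
python3 st.py; python3 - <<'E'
from h import *
a=cam('scene');b=cam('side')
cr=cv2.resize(a['color'][125:205,265:325],(360,480),interpolation=cv2.INTER_CUBIC)
cb=cv2.resize(b['color'][190:270,195:265],(420,480),interpolation=cv2.INTER_CUBIC)
save('k.png',np.hstack([cr,cb]))
E
```

```text
t 26.15 u adv mm 64.6 v -4.6 tinz 171.8 F u,v,z 0.36 1.33 -0.52 M [ 0.0256  0.014  -0.0224] [-0. -0. -1.] 0.5866131248372806
```

View pics/k.png

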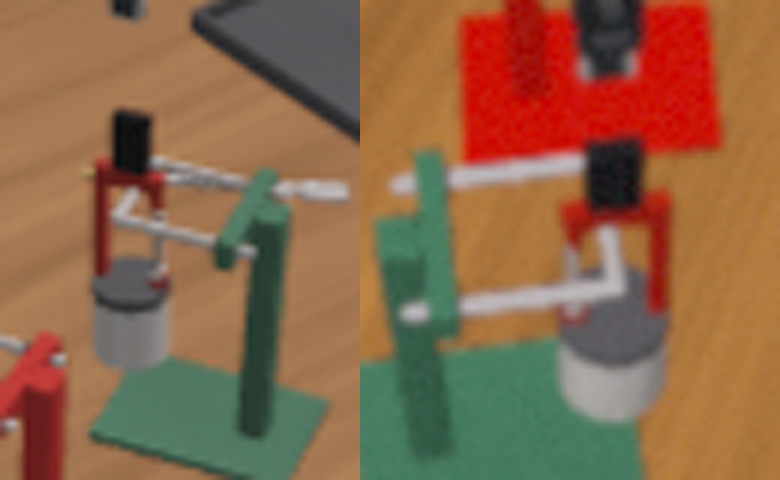

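The tin hangs from the green eye's bar with the gate shut and the gripper well clear. I let any sway settle, then hand in.

Emit:
move_arm(
  plan=[0, 0, 0, 0, 0, 0, 50, 0, 0, 0, 0, 0, 0, 50, 0, 0, 0, 0, 0, 0, 50, 0, 0, 0, 0, 0, 0, 50, 0, 0, 0, 0, 0, 0, 50, 0, 0, 0, 0, 0, 0, 50, 0, 0, 0, 0, 0, 0, 50, 0, 0, 0, 0, 0, 0, 50, 0, 0, 0, 0, 0, 0, 50, 0, 0, 0, 0, 0, 0, 50, 0, 0, 0, 0, 0, 0, 50, 0, 0, 0, 0, 0, 0, 50],
)

```text
time: 27.45
eef_pos: [0.5047, 0.1839, 0.3256]
tcp_rot: [0.967, 0.255, -0.0, -0.0]
contact_force: [0.7, -0.1, 0.3]
opening: 0.585
finger_force: 0.0
```

Emit:
move_arm(
  plan=[0, 0, 0, 0, 0, 0, 50, 0, 0, 0, 0, 0, 0, 50, 0, 0, 0, 0, 0, 0, 50, 0, 0, 0, 0, 0, 0, 50, 0, 0, 0, 0, 0, 0, 50, 0, 0, 0, 0, 0, 0, 50, 0, 0, 0, 0, 0, 0, 50, 0, 0, 0, 0, 0, 0, 50, 0, 0, 0, 0, 0, 0, 50, 0, 0, 0, 0, 0, 0, 50, 0, 0, 0, 0, 0, 0, 50, 0, 0, 0, 0, 0, 0, 50],
)

```text
time: 28.65
eef_pos: [0.5046, 0.1839, 0.3256]
tcp_rot: [0.967, 0.255, -0.0, -0.0]
contact_force: [0.8, -0.2, -0.6]
opening: 0.587
finger_force: 0.0
```

```bash
python3 -c "
from h import *
print(order.sign_off())"
```

```text
the job is handed in; nothing more can be done
None
```

The larger tin is clipped on the green eye's bar with its gate shut, was tugged at about 11 N for just over a second, and hangs free; the job was handed in at about 29 s, and no verdict was returned.

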